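Put the power-cut kit back in its holders

ROBOT

A 7-joint arm with a two-finger parallel gripper is mounted at the origin on the work surface. World frame = base frame: x ahead of the robot, y to its left, z up, the work surface at z = 0. Lengths are in mm, angles in rad, forces in N, time in s.
With the tool pointing down it reaches from about 400 to 875 mm from the base axis. Payload 4.4 kg.
Tool frame: the origin (TCP) lies at the very end of the fingers, on their centre line; the grasp point (between the pads) lies 19 mm behind it; z points along the fingers, y is the line along which they close (so a half turn about z gives the same grasp; the last joint's range is limited). The gripper opens to 85 mm and grips with 20 to 120 N. Pads are 22 mm wide; open, the fingers measure 114 mm over their backs; the gripper's body (76 mm by 85 mm) begins 54 mm behind the grasp point. The pads swing forward as they close: fully open they stand 13 mm farther back than shut.
Start: joints at [-1.333, 0.628, 0.038, 1.517, -0.027, 0.996, -0.02], TCP at [194.422, 620.256, 231.313] pointing down, gripper open.
Joint ranges: [-3.06, 3.06], [-0.37, 2.12], [-1.25, 1.32], [0.18, 2.47], [-1.1, 4.24], [0.23, 1.98], [-2.94, 2.94]. Speed limits (rad/s): [2.57, 2.57, 3.14, 3.14, 3.14, 3.14, 3.14].

INTERFACE

Orientations are given as [roll, pitch, yaw] about the fixed x, y, z axes, in that order (R = Rz(yaw) Ry(pitch) Rx(roll)).
In Python, from cell import monitor, viewer, workorder gives the robot as it stands.
- The arm moves only by the tool arm_command, never from a script. Its argument "series" is one flat list of numbers, 5 for each row, row after row: the opening in per cent of the stroke, from 0 (shut) to 100 (fully open), then the shift along the tool's x, y, z in cm, then the turn about the tool's z in degrees. In form: [claw, x, y, z, roll, claw, x, y, z, roll, ...]. A call has exactly 5 rows; each row is the pose to reach, as a shift and turn from the pose commanded when the call began, along the tool's axes at that moment; what a row does not reach only later rows make up. A row lasts 1/12 s, in which the tool goes at most 41.7 mm and 7.16 degrees, less where a joint would pass 70% of its speed; a pose out of reach is approached as far as the arm can. A call with a gripper value outside its range is refused whole. The fingers move at their own pace and stop on an object; the grip force is fixed at half the most. Time passes only in rows, so rows that repeat a pose let the fingers close, or fill a call up. It gives the time, the measured TCP pose, the force, the opening and the grip force at its end, in the units of the state.
- monitor.read_state(): the state, without advancing time (a new reading comes with each control period).
- viewer.get_image(name): name is "side" or "top"; returns (picture, depth): 384x512x3 uint8, red, green, blue; 384x512 float32, mm along the optical axis (not along the pixel's ray), 0 where there is no reading.
- viewer.camera_model(name): a dict with "mtx" (3x3 intrinsics, pixels), "R" (3x3) and "t" (3): a world point X has camera coordinates R X + t. Camera axes: x right, y down, z forward; pixel columns grow to the right and rows downward; lengths in mm; the calibration is good to about 2 mm. A picture is of the moment at which its call begins. camera_model takes no time and is no camera call.
- workorder.finish_job(): hands the job in; it is judged then, once.
The state is a dict: "clock": time; "qpos": joint angles; "qd": joint speeds; "tau": joint torques, N m; "eef_pos": TCP position; "tool_rot": TCP orientation; "force": force on the tool from outside, world axes, zero at the start; "torque": the same for the moment, N m; "width": finger opening in mm; "gripper_force": force on a finger pad.
Only numpy, scipy, OpenCV 4.12 (cv2) and the standard library are available. Lean on these libraries where they do the work, as an engineer would, in place of code of your own. Each camera call takes 0.05 s, during which the arm holds its last target. There are 200 camera calls.

TASK

The power is back: return each of the four things to the wooden holder on the shelf that fits it - the lantern standing in the smaller round one, the jar standing in the larger round one, the torch lying in the torch-shaped one with its head in the wide end, and the radio standing in the rectangular one - each fully down inside the rim and let go. Set them down without dropping them, keep the lantern and the jar upright, and leave the ashtray and the matchbox where they are.

Things in the scene. Friction and masses are not known exactly. Their poses are not given: they have to be found in the camera images.
- lantern: LED lantern, upright plain cylinder, 56 mm diameter, 150 mm tall: black foot, white light band (52 mm diameter, 30 to 90 mm up), black cap (56 mm diameter, 90 to 150 mm up, a good place to grip). Loose, about 0.3 kg. Origin at the centre of its underside, z up. Belongs in the small round holder.
- jar: Brown ceramic jar, upright, 76 mm diameter; the lid is clipped on (does not come off), its top is 82 mm up, and on it in the middle stands a round knob of 26 mm diameter, 82 to 108 mm up, by which to grip it. Loose, about 0.4 kg. Origin at the centre of its underside, z up. Belongs in the large round holder.
- torch: Sky-blue plastic torch lying on its flat underside, 125 mm long along its y axis. Handle: 30 mm wide (x), 34 mm high, y from -62.5 to +22.5 mm. Lamp head: 48 mm wide, 44 mm high, y from +22.5 to +62.5 mm. Grip the handle across x near the middle (y = -5 mm). Loose, about 0.16 kg. Origin at the middle of its length on the underside, z up; the head end points within 30 degrees of the +y of the world at the start. Belongs in the torch-shaped holder.
- radio: Black pocket radio standing upright, 40 mm thick (x), 70 mm wide (y), 105 mm tall, with a round loudspeaker on its -x face and a 2 mm high button and knob on top. Loose, about 0.25 kg. Origin at the centre of its underside, z up. Grip it across the 40 mm. Belongs in the rectangular holder, standing, facing either way.
- small_round_holder: Fixed wooden holder, origin at the centre of its underside (on the shelf), z up. Its floor is 4 mm and its rim top 12 mm above the shelf (recess 8 mm deep), the rim wall 6 mm thick. Round, recess 70 mm diameter, 82 mm outside. For the lantern.
- large_round_holder: Fixed wooden holder, origin at the centre of its underside (on the shelf), z up. Its floor is 4 mm and its rim top 12 mm above the shelf (recess 8 mm deep), the rim wall 6 mm thick. Round, recess 90 mm diameter, 102 mm outside. For the jar.
- torch_holder: Fixed wooden holder, origin at the centre of its underside (on the shelf), z up. Its floor is 4 mm and its rim top 12 mm above the shelf (recess 8 mm deep), the rim wall 6 mm thick. Outline of the torch: a channel 44 mm wide (x), y from -69.5 to +15.5 mm, that widens to 62 mm, y from +15.5 to +69.5 mm, for the head. When the torch lies in it, the two origins are one above the other and the y axes agree. The wide end points within 30 degrees of the +y of the world.
- rect_holder: Fixed wooden holder, origin at the centre of its underside (on the shelf), z up. Its floor is 4 mm and its rim top 12 mm above the shelf (recess 8 mm deep), the rim wall 6 mm thick. Rectangular, recess 54 mm (x) by 84 mm (y), 66 by 96 mm outside. For the radio, x to x and y to y, either way round.
- ashtray: Greenish glass ashtray, round, 68 mm diameter, 26 mm high, standing among the things; stays where it is. Origin at the centre of its underside.
- matchbox: Matchbox of plain card, 36 x 50 x 15 mm, lying among the things; stays where it is. Origin at the centre of its underside.
Mind the look-alikes: they are no part of the job. Leave any orange look-alike of the radio alone.

How it is judged:
By the outcome, as a careful person would: the job done as asked, in the order asked, and still so for the second after the job is handed in, with the robot touching nothing.
It also fails if it takes over 96 s, if anything falls off the work surface, if the arm or the gripper's body presses on something with over 40 N, if the wrist force passes 120 N, or if a joint passes its speed limit or range.

## Working session

There is one attempt and no reset: what is moved stays moved. The work goes in short steps, Python scripts to look and compute and a tool call to move; the robot and the scene stay as the last step left them, time stands still between calls to the robot, and variables do not carry over. Pictures are saved under pics/ and viewed, at most 14 in all, crops included, and the job is handed in when it is done.

Besides the shell and the picture viewer there is one more tool, called after ">>>" by a JSON object that holds its "name" and its "arguments". arm_command: Moves the arm, as the interface text tells. Its arguments: {"type":"object","properties":{"series":{"type":"array","items":{"type":"number"}}},"required":["series"]}

```bash
mkdir -p pics; ls; cat > h.py <<'E'
import numpy as np, cv2
from cell import monitor, viewer, workorder
def cap(n,tag):
    im,d=viewer.get_image(n); cv2.imwrite(f'pics/{tag}.png',im[...,::-1]); np.save(f'pics/{tag}.npy',d); return im,d
def world(n,d):
    c=viewer.camera_model(n); K=np.array(c['mtx']);R=np.array(c['R']);t=np.array(c['t'])
    v,u=np.mgrid[:384,:512]; p=np.stack([(u-K[0,2])/K[0,0]*d,(v-K[1,2])/K[1,1]*d,d],-1)
    return (p-t)@R
E
python3 - <<'E'
from h import *
for n in('top','side'):
    im,d=cap(n,n+'0'); c=viewer.camera_model(n); print(n,c)
s=monitor.read_state();print(s)
a=np.hstack([cv2.imread('pics/top0.png')]);
E
```

```text
pics
top {'mtx': array([[464.04203123,   0.        , 260.09934021],
       [  0.        , 464.04203123, 189.32868732],
       [  0.        ,   0.        ,   1.        ]]), 'R': array([[-7.75662449e-03, -9.99969917e-01, -2.42277259e-05],
       [-9.93897093e-01,  7.71218459e-03, -1.10041312e-01],
       [ 1.10038188e-01, -8.29469268e-04, -9.93927014e-01]]), 't': array([  -8.16879491,  585.43848653, 1179.1400558 ])}
side {'mtx': array([[471.54441605,   0.        , 260.96125449],
       [  0.        , 471.54441605, 186.19374591],
       [  0.        ,   0.        ,   1.        ]]), 'R': array([[-0.99892839, -0.04261553,  0.01805533],
       [-0.04050037,  0.61605611, -0.7866604 ],
       [ 0.02240085, -0.78654865, -0.61712188]]), 't': array([ 565.02318131,   86.27539675, 1058.30644433])}
{'clock': 0.1, 'qpos': array([-1.33278285,  0.62923106,  0.03845745,  1.51825734, -0.02699697,
        0.99630496, -0.01999021]), 'qd': array([ 0.00159199,  0.00026362, -0.0012919 , -0.00265957, -0.00097515,
        0.00200644, -0.00015652]), 'tau': array([ 3.16828606e-03, -5.64534509e+01,  1.23075027e+00, -1.93973440e+01,
        1.13699469e-02,  5.44784241e-03, -1.93241442e-05]), 'eef_pos': array([194.26755943, 619.71017421, 230.49932148]), 'tool_rot': array([-3.13991043e+00,  2.55047770e-05,  2.83778062e+00]), 'force': array([ 0.21163095, -0.73922558, -0.35614033]), 'torque': array([-0.02479152,  0.00367462,  0.01017677]), 'gripper_force': 0.0, 'width': 85.24088726921765}
```

View pics/top0.png

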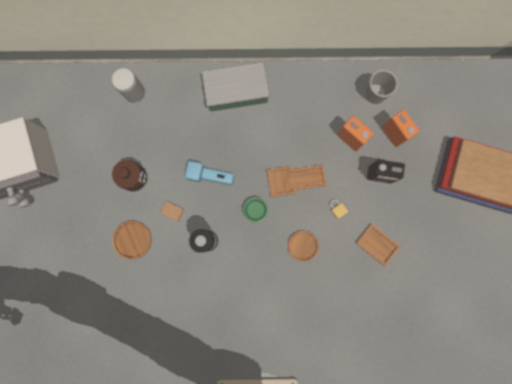

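View pics/side0.png

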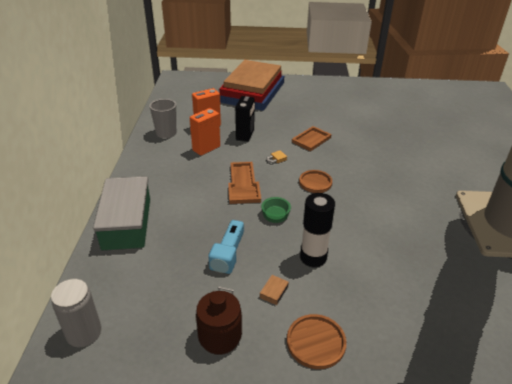

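Top view candidates:
- **Lantern:** black cylinder at (202,241). The white cylinder at (124,80) and the grey cup at (382,85) are look-alikes.
- **Jar:** (128,175).
- **Torch:** blue, at (210,174).
- **Radio:** black, at (385,172). The orange boxes at (355,133) and (401,128) are decoys.
- **Holders:** large round (132,239), small round (303,245), torch-shaped (297,180) with its wide end to the left (+y), and rectangular (378,244).

Next I'll measure each one.

```bash
cat >> h.py <<'E'
def blob(P,c,zlo,zhi,r=30):
    """points near pixel c with height in range: largest component under c"""
    m=((P[...,2]>zlo)&(P[...,2]<zhi)).astype(np.uint8)
    w=np.zeros_like(m); cv2.circle(w,c,r,1,-1); m&=w
    n,l,st,_=cv2.connectedComponentsWithStats(m)
    k=1+np.argmax(st[1:,4]); return P[l==k]
def rect(p):
    (c,s,a)=cv2.minAreaRect(p[:,:2].astype(np.float32)); return np.round(c,1),np.round(s,1),round(a,1)
E
python3 - <<'E'
from h import *
d=np.load('pics/top0.npy');P=world('top',d)
for n,c,zl,zh,r in [('lant',(202,241),140,160,25),('jarlid',(128,175),70,95,25),('knob',(126,173),98,115,18),('torchall',(210,174),20,60,32),('torchhead',(194,171),38,60,20),('radio',(385,172),95,120,28),('ash',(255,209),12,40,20),('match',(172,211),8,25,15),
 ('small',(303,245),7,20,24),('large',(132,239),7,20,27),('th',(297,180),7,20,40),('rect',(378,244),7,20,30),('orA',(355,133),60,130,28),('orB',(401,128),60,130,28)]:
    p=blob(P,c,zl,zh,r); q=p[:,:2].astype(np.float32)
    print(n,len(p),'z',np.round(np.percentile(p[:,2],[5,50,95]),1),'circ',np.round(np.hstack(cv2.minEnclosingCircle(q)),1),'rect',*rect(p))
print('table',np.median(P[280:300,300:400,2]))
ims=cv2.imread('pics/top0.png'); cv2.imwrite('pics/crop.png',cv2.resize(ims[100:280,90:440],None,fx=2.25,fy=2.25,interpolation=cv2.INTER_CUBIC))
E
```

```text
lant 456 z [146.5 149.9 153.2] circ [453.5 126.6  27.7] rect [453.7 127. ] [53.7 53.3] 89.0
jarlid 570 z [76.9 81.5 86.2] circ [622.6 321.1  39.4] rect [622.4 322.9] [73.9 71.7] 34.2
knob 96 z [101.1 107.1 110.3] circ [622. 324.  13.] rect [622.4 323.6] [24.9 23.6] 30.0
torchall 670 z [27.7 35.4 45.9] circ [625.  119.8  63.4] rect [626.2 119.4] [126.4  47.8] 77.4
torchhead 266 z [39.1 43.  47.3] circ [635.3 160.4  27.8] rect [635.5 160.8] [41.7 47.3] 76.3
radio 463 z [ 99.3 104.4 108.6] circ [ 626.1 -334.5   38.2] rect [ 626.5 -334.4] [70.4 41. ] 80.4
ash 233 z [14.2 24.2 28.7] circ [ 5.332e+02 -4.000e-01  3.330e+01] rect [532.7  -0.8] [65.2 63. ] 43.9
match 265 z [10.8 14.6 18.7] circ [532.  220.9  30.6] rect [531.6 220.9] [50.9 36.4] 65.0
small 212 z [ 7.6 11.2 14.9] circ [ 437.8 -124.8   40.9] rect [ 437.5 -124.2] [79.  78.3] 89.3
large 287 z [ 7.6 11.  15. ] circ [456.9 325.   51.4] rect [456.8 324.7] [99.6 99.4] 88.8
th 387 z [ 7.8 11.5 15.1] circ [ 612.4 -110.3   80.8] rect [ 615.3 -111.1] [ 74.6 151.1] 8.5
rect 294 z [ 7.7 11.3 15.4] circ [ 439.  -322.1   57.3] rect [ 439.3 -321.9] [96.9 66.7] 50.6
orA 565 z [ 68.2 103.5 108.1] circ [ 725.8 -259.    38.3] rect [ 725.7 -258.8] [70.2 41. ] 46.8
orB 596 z [ 67.9 103.1 108. ] circ [ 737.5 -376.9   38.5] rect [ 738.4 -377.4] [69.3 42.3] 33.3
table -0.34254865801776446
```

View pics/crop.png

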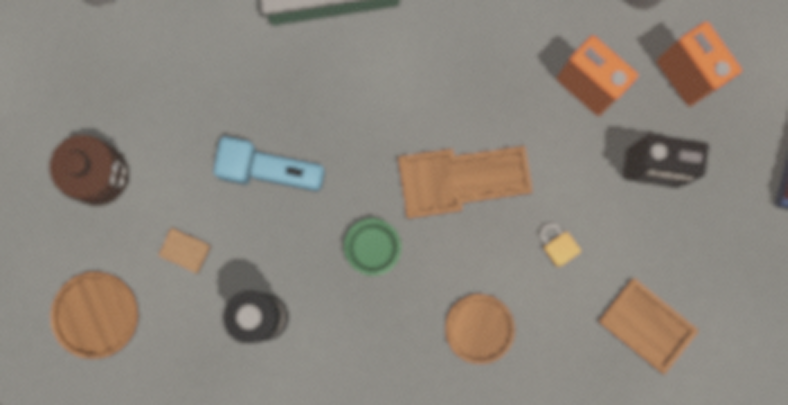

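The crop confirms the choices: lantern at crop (252,318), jar (88,167), torch with its head to the left (235,160), and black radio (665,160). The orange boxes are decoys. I'll plan the move to above the lantern.

```bash
cat >> h.py <<'E'
def plan(x,y,z,axis,n=1):
    """axis: wanted finger-line angle, deg (mod 180). prints per-call shift (cm) and roll (deg)"""
    s=monitor.read_state(); p=np.array(s['eef_pos']); yaw=np.degrees(s['tool_rot'][2])
    print('t%.1f'%s['clock'],'pos',p.round(1),'axis',round((yaw-90)%180,1),'rpy',np.round(s['tool_rot'],3),'F',np.round(s['force'],1),'w',round(s['width'],1),'q7',round(s['qpos'][6],2))
    roll=-((axis+90-yaw+90)%180-90)
    D=(np.array([x,y,z])-p)/n/10; r=roll/n
    for i in range(n):
        a=np.radians(yaw-i*r); c,q=np.cos(a),np.sin(a)
        print('  x %.2f y %.2f z %.2f roll %.1f'%(c*D[0]+q*D[1], q*D[0]-c*D[1], -D[2], r))
E
python3 -c "
from h import *
plan(453.5,126.8,215,15.6,4)"
```

```text
t0.1 pos [194.3 619.7 230.5] axis 72.6 rpy [-3.14   0.     2.838] F [ 0.2 -0.7 -0.4] w 85.2 q7 -0.02
  x -9.87 y -9.82 z 0.39 roll 14.2
  x -11.98 y -7.09 z 0.39 roll 14.2
  x -13.36 y -3.92 z 0.39 roll 14.2
  x -13.91 y -0.51 z 0.39 roll 14.2
```

>>> {"name": "arm_command", "arguments": {"series": [100,-2,-2,0.1,3,100,-4,-4,0.2,6,100,-6,-6,0.3,9,100,-8,-8,0.4,12,100,-9.9,-9.8,0.4,14.2]}}

```text
clock: 0.52
eef_pos: [260.0, 495.0, 226.8]
tool_rot: [-3.14, 0.0, 2.587]
force: [0.5, -0.5, 0.4]
width: 85.5
gripper_force: 0.0
```

>>> {"name": "arm_command", "arguments": {"series": [100,-2.4,-1.4,0.1,3,100,-4.8,-2.8,0.2,6,100,-7.2,-4.3,0.3,9,100,-9.6,-5.7,0.4,12,100,-12,-7.1,0.4,14.2]}}

```text
clock: 0.93
eef_pos: [324.7, 372.2, 222.9]
tool_rot: [-3.141, 0.0, 2.34]
force: [0.2, -0.3, -0.2]
width: 85.4
gripper_force: 0.0
```

>>> {"name": "arm_command", "arguments": {"series": [100,-2.7,-0.8,0.1,3,100,-5.4,-1.6,0.2,6,100,-8,-2.4,0.3,9,100,-10.7,-3.2,0.4,12,100,-13.4,-3.9,0.4,14.2]}}

```text
clock: 1.35
eef_pos: [389.9, 249.0, 219.0]
tool_rot: [-3.141, 0.0, 2.092]
force: [0.5, 0.2, 0.7]
width: 85.2
gripper_force: 0.0
```

```bash
python3 -c "
from h import *
plan(453.5,126.8,200,15.6,1)"
```

```text
t1.4 pos [389.9 249.  219. ] axis 29.9 rpy [-3.141  0.     2.092] F [0.5 0.2 0.7] w 85.2 q7 0.06
  x -13.76 y -0.57 z 1.90 roll 14.3
```

>>> {"name": "arm_command", "arguments": {"series": [100,-3.5,-0.1,0.5,4,100,-7,-0.3,1,8,100,-10.5,-0.4,1.5,12,100,-13,-0.5,1.9,14.3,100,-13.8,-0.6,1.9,14.3]}}

```text
clock: 1.77
eef_pos: [455.1, 123.4, 199.7]
tool_rot: [-3.141, 0.003, 1.837]
force: [0.3, -0.4, 0.3]
width: 85.6
gripper_force: 0.0
```

```bash
python3 -c "
from h import *
plan(453.5,126.8,102,15.6,1)"
```

```text
t1.8 pos [455.1 123.4 199.7] axis 15.3 rpy [-3.141e+00  3.000e-03  1.837e+00] F [ 0.3 -0.4  0.3] w 85.6 q7 0.17
  x 0.37 y -0.07 z 9.77 roll -0.3
```

>>> {"name": "arm_command", "arguments": {"series": [100,0,0,0.5,0,100,0,0,3,0,100,0,0,5.5,0,100,0,0,8,0,100,0,0,9.7,0]}}

```text
clock: 2.18
eef_pos: [451.9, 130.0, 101.3]
tool_rot: [-3.139, -0.001, 1.848]
force: [-0.4, -0.4, 1.0]
width: 85.6
gripper_force: 0.0
```

>>> {"name": "arm_command", "arguments": {"series": [100,0,0,0,0,90,0,0,0,0,80,0,0,0,0,75,0,0,0,0,72,0,0,0,0]}}

```text
clock: 2.6
eef_pos: [454.5, 128.6, 104.4]
tool_rot: [3.139, -0.0, 1.845]
force: [-1.0, -0.0, -0.1]
width: 61.3
gripper_force: 0.0
```

```bash
python3 -c "
from h import *
plan(453.5,126.8,102,15.6,1)
d=cap('side','s1')[1]"
```

```text
t2.6 pos [454.5 128.6 104.4] axis 15.7 rpy [ 3.139 -0.     1.845] F [-1.  -0.  -0.1] w 61.3 q7 0.25
  x -0.15 y -0.14 z 0.24 roll 0.1
```

View pics/s1.png

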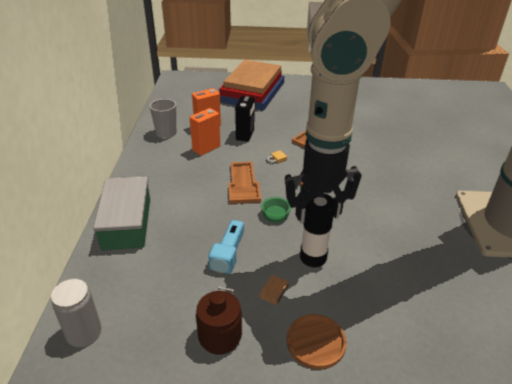

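The fingers straddle the lantern cap in the side view at (320,205). Closing and lifting.

>>> {"name": "arm_command", "arguments": {"series": [68,-0.1,-0.1,0,0,62,-0.1,-0.1,0,0,55,-0.1,-0.1,0,0,40,-0.1,-0.1,0,0,30,-0.1,-0.1,0,0]}}

```text
clock: 3.07
eef_pos: [453.7, 126.9, 104.2]
tool_rot: [3.14, -0.0, 1.845]
force: [0.7, -0.5, 6.3]
width: 55.1
gripper_force: 62.1
```

>>> {"name": "arm_command", "arguments": {"series": [20,0,0,0,0,20,0,0,-1,0,20,0,0,-2.2,0,20,0,0,-3.5,0,20,0,0,-4,0]}}

```text
clock: 3.48
eef_pos: [453.5, 126.7, 144.5]
tool_rot: [3.14, -0.0, 1.844]
force: [0.1, 1.0, -2.8]
width: 55.2
gripper_force: 63.8
```

```bash
python3 -c "
from h import *
print(monitor.read_state()['gripper_force'])
plan(437.6,-124.5,144,-15.6,3)"
```

```text
63.84621620178223
t3.5 pos [453.5 126.7 144.5] axis 15.7 rpy [ 3.14  -0.     1.844] F [ 0.1  1.  -2.8] w 55.2 q7 0.22
  x -7.92 y -2.77 z 0.02 roll 10.4
  x -8.29 y -1.29 z 0.02 roll 10.4
  x -8.39 y 0.23 z 0.02 roll 10.4
```

>>> {"name": "arm_command", "arguments": {"series": [20,-0.8,-0.3,0,1,20,-2.4,-0.8,0,3,20,-4.2,-1.5,0,5.5,20,-6,-2.1,0,8,20,-7.9,-2.8,0,10.4]}}

```text
clock: 3.9
eef_pos: [446.7, 41.8, 142.6]
tool_rot: [-3.14, 0.0, 1.661]
force: [0.4, -0.9, -2.0]
width: 54.4
gripper_force: 63.9
```

>>> {"name": "arm_command", "arguments": {"series": [20,-1.7,-0.3,0,2,20,-3.3,-0.5,0,4.2,20,-5,-0.8,0,6.3,20,-6.6,-1,0,8.4,20,-8.3,-1.3,0,10.4]}}

```text
clock: 4.32
eef_pos: [441.3, -42.0, 142.6]
tool_rot: [-3.14, 0.0, 1.479]
force: [0.8, 0.2, -2.7]
width: 55.1
gripper_force: 64.0
```

>>> {"name": "arm_command", "arguments": {"series": [20,-1.8,0,0,2.4,20,-3.6,0.1,0,4.8,20,-5.5,0.2,0,7,20,-7.4,0.2,0,9,20,-8.4,0.2,0,10.4]}}

```text
clock: 4.73
eef_pos: [435.6, -127.5, 142.8]
tool_rot: [-3.141, 0.002, 1.295]
force: [0.7, -0.5, -2.7]
width: 54.6
gripper_force: 64.0
```

>>> {"name": "arm_command", "arguments": {"series": [20,0,0,0.2,0,20,0,0,0.6,0,20,0,0,1.2,0,20,0,0,1.8,0,20,0,0,2,0]}}

```text
clock: 5.15
eef_pos: [436.2, -123.1, 122.0]
tool_rot: [-3.139, -0.001, 1.302]
force: [0.3, 0.3, -2.4]
width: 55.0
gripper_force: 64.0
```

```bash
python3 -c "
from h import *
plan(437.6,-124.5,108,-15.6,1)
cap('side','s2')
P=world('top',cap('top','t2')[1])
"
```

```text
t5.2 pos [ 436.2 -123.1  122. ] axis 164.6 rpy [-3.139e+00 -1.000e-03  1.302e+00] F [ 0.3  0.3 -2.4] w 55.0 q7 0.36
  x -0.09 y 0.17 z 1.40 roll 0.2
```

View pics/s2.png

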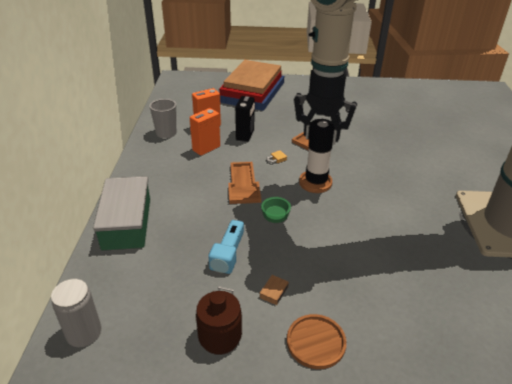

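The lantern hangs upright over the small round holder at (317,182). Lowering.

>>> {"name": "arm_command", "arguments": {"series": [20,0,0.1,0.4,0,20,-0.1,0.2,0.8,0,20,-0.1,0.2,1.1,0,20,-0.1,0.2,1.3,0,20,-0.1,0.2,1.35,0]}}

```text
clock: 5.67
eef_pos: [438.2, -126.1, 109.4]
tool_rot: [-3.141, -0.0, 1.3]
force: [-0.3, -0.1, -2.5]
width: 55.0
gripper_force: 64.0
```

>>> {"name": "arm_command", "arguments": {"series": [20,0,0,0,0,20,0,0,0,0,20,0,0,0.05,0,20,0,0,0.05,0,20,0,0,0.05,0]}}

```text
clock: 6.08
eef_pos: [438.4, -126.1, 109.4]
tool_rot: [3.141, -0.0, 1.3]
force: [-0.6, -0.1, -2.4]
width: 54.6
gripper_force: 64.0
```

```bash
python3 -c "
from h import *
plan(437.6,-124.5,108,-15.6,1)
"
```

```text
t6.1 pos [ 438.4 -126.1  109.4] axis 164.5 rpy [ 3.141 -0.     1.3  ] F [-0.6 -0.1 -2.4] w 54.6 q7 0.38
  x 0.13 y -0.12 z 0.14 roll 0.1
```

>>> {"name": "arm_command", "arguments": {"series": [20,0.1,-0.1,0.05,0,20,0.1,-0.1,0.1,0,20,0.1,-0.1,0.13,0,20,0.1,-0.1,0.15,0,20,0.1,-0.1,0.15,0]}}

```text
clock: 6.5
eef_pos: [437.6, -124.6, 108.2]
tool_rot: [-3.141, -0.001, 1.3]
force: [-1.0, 1.5, 4.5]
width: 55.2
gripper_force: 64.8
```

>>> {"name": "arm_command", "arguments": {"series": [20,0,0,0.03,0,20,0,0,0.05,0,20,0,0,0.07,0,20,0,0,0.07,0,20,0,0,0.07,0]}}

```text
clock: 6.92
eef_pos: [437.7, -124.6, 108.2]
tool_rot: [3.141, -0.001, 1.3]
force: [-2.4, 1.2, 12.9]
width: 54.8
gripper_force: 65.5
```

Contact force is now upward, so the lantern is on the holder floor. Opening and rising.

>>> {"name": "arm_command", "arguments": {"series": [66,0,0,0,0,72,0,0,0,0,80,0,0,0,0,90,0,0,0,0,100,0,0,0,0]}}

```text
clock: 7.33
eef_pos: [437.7, -124.9, 107.0]
tool_rot: [-3.141, 0.0, 1.3]
force: [0.1, 0.1, 0.2]
width: 84.7
gripper_force: 0.0
```

>>> {"name": "arm_command", "arguments": {"series": [100,0,0,0,0,100,0,0,-1,0,100,0,0,-3,0,100,0,0,-6,0,100,0,0,-8,0]}}

```text
clock: 7.75
eef_pos: [437.8, -125.2, 188.5]
tool_rot: [3.141, 0.0, 1.3]
force: [0.4, 0.3, 0.2]
width: 85.3
gripper_force: 0.0
```

```bash
python3 -c "
from h import *
plan(622.2,323.8,180,27.5,4)
"
```

```text
t7.8 pos [ 437.8 -125.2  188.5] axis 164.5 rpy [3.141 0.    1.3  ] F [0.4 0.3 0.2] w 85.3 q7 0.29
  x 12.05 y 1.44 z 0.21 roll -10.8
  x 11.57 y 3.66 z 0.21 roll -10.8
  x 10.68 y 5.76 z 0.21 roll -10.8
  x 9.42 y 7.65 z 0.21 roll -10.8
```

>>> {"name": "arm_command", "arguments": {"series": [100,2,0.2,0,-2,100,4.5,0.5,0.1,-4,100,7,0.8,0.1,-6.5,100,9.5,1.1,0.2,-9,100,12,1.4,0.2,-10.8]}}

```text
clock: 8.17
eef_pos: [483.4, -11.8, 185.0]
tool_rot: [-3.141, -0.0, 1.491]
force: [-0.2, -0.1, 1.1]
width: 85.5
gripper_force: 0.0
```

>>> {"name": "arm_command", "arguments": {"series": [100,2.4,0.7,0,-2,100,4.7,1.5,0.1,-4,100,7,2.2,0.1,-6.5,100,9.3,2.9,0.2,-9,100,11.6,3.7,0.2,-10.8]}}

```text
clock: 8.58
eef_pos: [529.5, 100.8, 182.8]
tool_rot: [-3.141, 0.0, 1.679]
force: [1.0, -0.4, 0.1]
width: 85.5
gripper_force: 0.0
```

>>> {"name": "arm_command", "arguments": {"series": [100,2.2,1.2,0,-2,100,4.3,2.3,0.1,-4,100,6.4,3.4,0.1,-6.5,100,8.5,4.6,0.2,-9,100,10.7,5.8,0.2,-10.8]}}

```text
clock: 9.0
eef_pos: [576.0, 212.9, 180.7]
tool_rot: [-3.141, 0.0, 1.867]
force: [-0.3, 0.1, 0.0]
width: 85.4
gripper_force: 0.0
```

>>> {"name": "arm_command", "arguments": {"series": [90,2.2,1.8,0,-2.5,80,4.4,3.6,0.1,-5,75,6.6,5.3,0.1,-7.5,75,8.6,6.9,0.2,-9.5,75,9.4,7.6,0.2,-10.8]}}

```text
clock: 9.42
eef_pos: [621.1, 329.1, 178.2]
tool_rot: [3.141, -0.003, 2.06]
force: [-0.8, -0.2, -1.5]
width: 64.1
gripper_force: 0.0
```

>>> {"name": "arm_command", "arguments": {"series": [70,0,0,0,0,65,0,0,0,0,60,0,0,0,0,60,0,0,0,0,60,0,0,0,0]}}

```text
clock: 9.83
eef_pos: [621.4, 322.7, 179.3]
tool_rot: [-3.141, 0.001, 2.052]
force: [-0.6, 1.1, 0.3]
width: 51.2
gripper_force: 0.0
```

```bash
python3 -c "
from h import *
plan(622.2,323.8,88,27.5,1)
im,d=cap('top','t3')
P=world('top',d)
p=blob(P,(303,245),7,20,24);print(rect(p))
p=blob(P,(303,235),130,160,34);print(rect(p))
"
```

```text
t9.8 pos [621.4 322.7 179.3] axis 27.6 rpy [-3.141e+00  1.000e-03  2.052e+00] F [-0.6  1.1  0.3] w 51.2 q7 0.12
  x 0.06 y 0.12 z 9.13 roll 0.1
(array([ 438. , -117.9]), array([67. , 79.1]), 86.6)
(array([ 437.9, -125. ]), array([55.5, 53. ]), 89.4)
```

The lantern is standing at the holder centre. Next is the jar: descend over the knob.

>>> {"name": "arm_command", "arguments": {"series": [60,0,0.1,1.5,0,60,0.1,0.1,3.5,0,60,0.1,0.1,5.5,0,60,0.1,0.1,7.5,0,60,0.1,0.1,8.5,0]}}

```text
clock: 10.3
eef_pos: [620.4, 324.5, 91.8]
tool_rot: [-3.138, -0.0, 2.053]
force: [-0.6, 0.1, -0.5]
width: 51.5
gripper_force: 0.0
```

>>> {"name": "arm_command", "arguments": {"series": [60,0,0,0.1,0,55,0,0,0.1,0,50,0,0,0.1,0,50,0,0,0.1,0,50,0,0,0.1,0]}}

```text
clock: 10.72
eef_pos: [622.6, 325.9, 94.5]
tool_rot: [3.139, -0.0, 2.054]
force: [0.2, -0.2, -0.3]
width: 43.0
gripper_force: 0.0
```

```bash
python3 -c "
from h import *
plan(622.2,323.8,88,27.5,1)
im,d=cap('side','s3')
cv2.imwrite('pics/s3c.png',cv2.resize(im[180:380,120:340,::-1],None,fx=2.5,fy=2.5))
"
```

```text
t10.7 pos [622.6 325.9  94.5] axis 27.7 rpy [ 3.139 -0.     2.054] F [ 0.2 -0.2 -0.3] w 43.0 q7 0.14
  x -0.17 y -0.13 z 0.65 roll 0.2
```

View pics/s3c.png

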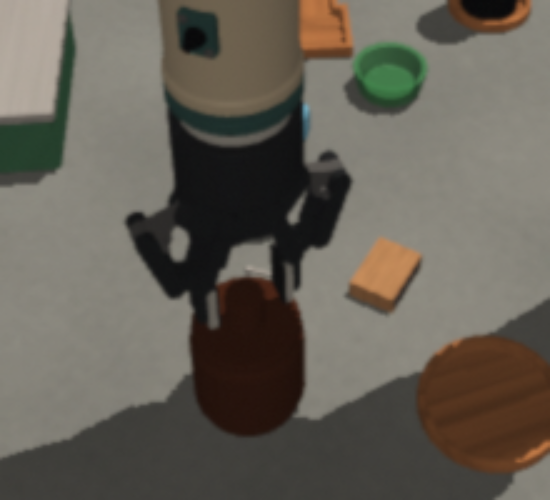

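The fingers straddle the knob, crop (245,300). Going down 6 mm and closing.

>>> {"name": "arm_command", "arguments": {"series": [50,-0.1,-0.1,0.3,0,50,-0.2,-0.1,0.5,0,50,-0.2,-0.1,0.6,0,50,-0.2,-0.1,0.6,0,50,-0.2,-0.1,0.6,0]}}

```text
clock: 11.18
eef_pos: [621.8, 323.3, 86.9]
tool_rot: [-3.141, -0.0, 2.054]
force: [-0.6, 0.5, -0.4]
width: 42.9
gripper_force: 0.0
```

>>> {"name": "arm_command", "arguments": {"series": [40,0,0,0,0,34,0,0,0,0,28,0,0,0,0,20,0,0,0,0,10,0,0,0,0]}}

```text
clock: 11.6
eef_pos: [622.7, 323.8, 87.6]
tool_rot: [3.139, 0.0, 2.054]
force: [1.8, 1.4, 1.7]
width: 23.8
gripper_force: 58.9
```

>>> {"name": "arm_command", "arguments": {"series": [0,0,0,0,0,0,0,0,0,0,0,0,0,0,0,0,0,0,0,0,0,0,0,0,0]}}

```text
clock: 12.02
eef_pos: [622.6, 323.7, 87.6]
tool_rot: [3.14, -0.0, 2.054]
force: [3.1, 1.1, 1.7]
width: 23.7
gripper_force: 59.1
```

>>> {"name": "arm_command", "arguments": {"series": [0,0,0,-0.3,0,0,0,0,-1,0,0,0,0,-2,0,0,0,0,-3,0,0,0,0,-3.5,0]}}

```text
clock: 12.43
eef_pos: [622.2, 323.3, 123.8]
tool_rot: [3.14, 0.0, 2.054]
force: [1.4, -0.0, -3.6]
width: 23.6
gripper_force: 59.2
```

```bash
python3 -c "
from h import *
plan(456.9,324.8,122,35,2)
"
```

```text
t12.4 pos [622.2 323.3 123.8] axis 27.7 rpy [3.14  0.    2.054] F [ 1.4 -0.  -3.6] w 23.6 q7 0.14
  x 3.91 y -7.29 z 0.09 roll -3.7
  x 4.36 y -7.02 z 0.09 roll -3.7
```

>>> {"name": "arm_command", "arguments": {"series": [0,0.4,-0.7,0,-0.4,0,1.2,-2.2,0,-1,0,2.1,-3.9,0,-2,0,3,-5.6,0,-3,0,3.9,-7.3,0,-3.7]}}

```text
clock: 12.85
eef_pos: [537.1, 323.8, 122.0]
tool_rot: [-3.14, -0.0, 2.12]
force: [0.8, -0.0, -4.2]
width: 23.7
gripper_force: 59.4
```

>>> {"name": "arm_command", "arguments": {"series": [0,1,-1.6,0,-0.8,0,2,-3.2,0,-1.6,0,3,-4.9,0,-2.5,0,3.9,-6.3,0,-3.3,0,4.4,-7,0,-3.7]}}

```text
clock: 13.27
eef_pos: [452.7, 324.9, 122.1]
tool_rot: [-3.138, -0.001, 2.186]
force: [0.7, 0.2, -3.2]
width: 23.9
gripper_force: 59.4
```

>>> {"name": "arm_command", "arguments": {"series": [0,0,0,0.2,0,0,0,0,0.6,0,0,0,0,1.1,0,0,0,0,1.4,0,0,0,0,1.5,0]}}

```text
clock: 13.68
eef_pos: [457.0, 324.4, 106.1]
tool_rot: [-3.141, 0.001, 2.182]
force: [0.5, -0.3, -4.0]
width: 24.1
gripper_force: 59.4
```

```bash
python3 -c "
from h import *
im,d=cap('side','s4')
plan(456.9,324.8,94,35,1)
cv2.imwrite('pics/s4c.png',cv2.resize(im[180:380,200:420,::-1],None,fx=2.5,fy=2.5))
"
```

```text
t13.7 pos [456.8 324.5 106.2] axis 35.0 rpy [-3.141  0.     2.182] F [-0.6  0.3 -3.8] w 23.9 q7 0.14
  x 0.02 y 0.03 z 1.22 roll 0.0
```

View pics/s4c.png

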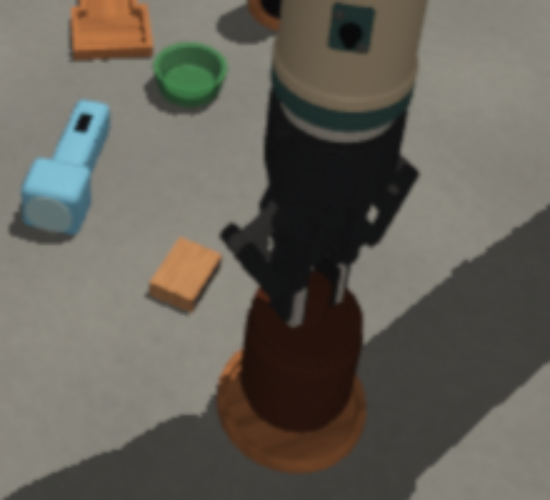

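The jar hangs upright over the large holder, crop (300,400). Lowering to contact.

>>> {"name": "arm_command", "arguments": {"series": [0,0,0,0.3,0,0,0,0,0.7,0,0,0,0,1,0,0,0,0,1.2,0,0,0,0,1.25,0]}}

```text
clock: 14.15
eef_pos: [456.2, 324.8, 94.1]
tool_rot: [-3.141, -0.0, 2.183]
force: [0.9, 0.1, -3.9]
width: 23.5
gripper_force: 59.4
```

>>> {"name": "arm_command", "arguments": {"series": [0,0,0,0.05,0,0,0,0,0.08,0,0,0,0,0.1,0,0,0,0,0.1,0,0,0,0,0.1,0]}}

```text
clock: 14.57
eef_pos: [456.5, 325.1, 93.7]
tool_rot: [3.141, -0.0, 2.183]
force: [-0.9, 0.8, -3.4]
width: 23.8
gripper_force: 59.4
```

>>> {"name": "arm_command", "arguments": {"series": [0,0,0,0.03,0,0,0,0,0.06,0,0,0,0,0.1,0,0,0,0,0.1,0,0,0,0,0.1,0]}}

```text
clock: 14.98
eef_pos: [456.4, 325.0, 92.6]
tool_rot: [-3.142, -0.0, 2.183]
force: [-0.8, 1.3, -4.2]
width: 23.7
gripper_force: 59.4
```

>>> {"name": "arm_command", "arguments": {"series": [0,0,0,0.03,0,0,0,0,0.06,0,0,0,0,0.1,0,0,0,0,0.1,0,0,0,0,0.1,0]}}

```text
clock: 15.4
eef_pos: [456.4, 325.0, 91.6]
tool_rot: [-3.141, -0.0, 2.183]
force: [-0.7, 0.4, -3.8]
width: 23.5
gripper_force: 59.4
```

>>> {"name": "arm_command", "arguments": {"series": [0,0,0,0.02,0,0,0,0,0.03,0,0,0,0,0.05,0,0,0,0,0.05,0,0,0,0,0.05,0]}}

```text
clock: 15.82
eef_pos: [456.6, 325.1, 91.4]
tool_rot: [3.141, -0.0, 2.183]
force: [0.3, 0.1, 0.8]
width: 23.7
gripper_force: 59.8
```

Contact. Releasing to 55% and rising.

>>> {"name": "arm_command", "arguments": {"series": [30,0,0,0.02,0,36,0,0,0,0,44,0,0,0,0,50,0,0,0,0,55,0,0,0,0]}}

```text
clock: 16.23
eef_pos: [456.5, 325.1, 91.2]
tool_rot: [3.141, -0.0, 2.183]
force: [0.1, -0.4, 0.6]
width: 46.9
gripper_force: 0.0
```

>>> {"name": "arm_command", "arguments": {"series": [60,0,0,0,0,60,0,0,-1,0,60,0,0,-2.5,0,60,0,0,-5,0,60,0,0,-7,0]}}

```text
clock: 16.65
eef_pos: [456.5, 324.9, 162.7]
tool_rot: [3.141, 0.0, 2.183]
force: [0.5, 0.5, 0.7]
width: 51.4
gripper_force: 0.0
```

```bash
python3 -c "
from h import *
# torch grip point: y=-5 mm along torch axis
a=np.radians(-12.6); g=np.array([626.2,119.4])+-5*np.array([-np.sin(a),np.cos(a)]); print(g)
plan(g[0],g[1],120,-12.6,2)
plan(g[0],g[1],120,-12.6,3)
"
```

```text
[625.10928379 114.52041619]
t16.6 pos [456.5 324.9 162.7] axis 35.1 rpy [3.141 0.    2.183] F [0.5 0.5 0.7] w 51.4 q7 0.12
  x -13.45 y 0.85 z 2.14 roll 23.8
  x -11.96 y 6.22 z 2.14 roll 23.8
t16.6 pos [456.5 324.9 162.7] axis 35.1 rpy [3.141 0.    2.183] F [0.5 0.5 0.7] w 51.4 q7 0.12
  x -8.97 y 0.57 z 1.42 roll 15.9
  x -8.47 y 3.00 z 1.42 roll 15.9
  x -7.33 y 5.21 z 1.42 roll 15.9
```

>>> {"name": "arm_command", "arguments": {"series": [60,-1.5,0.1,0.1,3,60,-3.5,0.2,0.4,6,60,-5.5,0.4,0.8,9.5,60,-7.2,0.5,1.1,13,60,-9,0.6,1.4,15.9]}}

```text
clock: 17.07
eef_pos: [513.7, 253.6, 147.0]
tool_rot: [-3.141, 0.0, 1.901]
force: [-0.4, 0.6, -0.3]
width: 51.2
gripper_force: 0.0
```

>>> {"name": "arm_command", "arguments": {"series": [60,-1.7,0.6,0.3,3.2,60,-3.4,1.2,0.6,6.4,60,-5.1,1.8,0.9,9.6,60,-6.8,2.4,1.2,12.8,60,-8.5,3,1.4,15.9]}}

```text
clock: 17.48
eef_pos: [570.2, 182.9, 132.6]
tool_rot: [-3.141, 0.0, 1.623]
force: [-0.2, 0.1, -0.0]
width: 51.1
gripper_force: 0.0
```

>>> {"name": "arm_command", "arguments": {"series": [60,-1.7,1.2,0.3,3.5,60,-3.4,2.4,0.6,7,60,-5,3.6,0.9,10.5,60,-6.5,4.6,1.2,13.5,60,-7.3,5.2,1.4,15.9]}}

```text
clock: 17.9
eef_pos: [627.2, 111.1, 118.7]
tool_rot: [3.14, 0.001, 1.343]
force: [0.1, -0.9, -0.9]
width: 51.5
gripper_force: 0.0
```

>>> {"name": "arm_command", "arguments": {"series": [60,0,0,0.5,0,60,0,0,1.5,0,60,0,0,3,0,60,0,0,4.2,0,60,0,0,5,0]}}

```text
clock: 18.32
eef_pos: [623.6, 116.2, 67.0]
tool_rot: [-3.138, -0.0, 1.353]
force: [-0.6, -0.4, 0.4]
width: 51.5
gripper_force: 0.0
```

>>> {"name": "arm_command", "arguments": {"series": [60,0,0,0,0,60,0,0,0,0,60,0,0,0,0,60,0,0,0,0,60,0,0,0,0]}}

```text
clock: 18.73
eef_pos: [625.9, 114.7, 69.8]
tool_rot: [3.14, -0.001, 1.351]
force: [-0.1, -0.7, 0.6]
width: 51.3
gripper_force: 0.0
```

```bash
python3 -c "
from h import *
im,d=cap('side','s5')
plan(625.1,114.5,14,-12.6)
P=world('top',cap('top','t5')[1])
for n,c,a,b,r in [('jarlid',(128,236),70,95,30),('torchhead',(194,171),38,50,20),('match',(172,211),8,25,15)]: print(n,rect(blob(P,c,a,b,r)))
cv2.imwrite('pics/s5c.png',cv2.resize(im[120:360,160:380,::-1],None,fx=2.4,fy=2.4))
"
```

```text
t18.8 pos [625.9 114.6  69.8] axis 167.4 rpy [ 3.141e+00 -1.000e-03  1.351e+00] F [0.2 0.5 0.3] w 51.3 q7 -0.07
  x -0.03 y -0.07 z 5.58 roll -0.0Traceback (most recent call last):
  File "<string>", line 6, in <module>
    for n,c,a,b,r in [('jarlid',(128,236),70,95,30),('torchhead',(194,171),38,50,20),('match',(172,211),8,25,15)]: print(n,rect(blob(P,c,a,b,r)))
                                                                                                                                ~~~~^^^^^^^^^^^
  File "h.py", line 14, in blob
    k=1+np.argmax(st[1:,4]); return P[l==k]
        ~~~~~~~~~^^^^^^^^^^
    return _wrapfunc(a, 'argmax', axis=axis, out=out, **kwds)
    return bound(*args, **kwds)
ValueError: attempt to get argmax of an empty sequence
```

```bash
python3 -c "
from h import *
P=world('top',np.load('pics/t5.npy'))
for n,c,a,b,r in [('jarlid',(128,236),70,95,30),('match',(172,211),8,25,15)]:
  try: print(n,rect(blob(P,c,a,b,r)))
  except Exception as e: print(n,'none')
a=cv2.imread('pics/s5.png')[120:380,130:380]; b=cv2.imread('pics/t5.png')[110:280,80:300]
cv2.imwrite('pics/s5c.png',np.hstack([cv2.resize(a,(400,416)),cv2.resize(b,(400,416*1))]))
"
```

```text
jarlid none
match none
```

View pics/s5c.png

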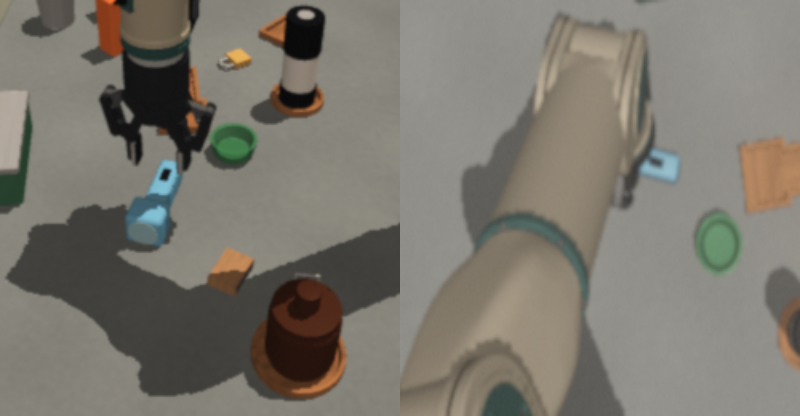

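The left crop shows the jar seated in its holder (300,350), the lantern in its own (300,95), and the gripper over the torch handle (160,190). Descending.

>>> {"name": "arm_command", "arguments": {"series": [60,0,-0.1,0.8,0,60,0,-0.1,2,0,60,0,-0.1,3.5,0,60,0,-0.1,5,0,60,0,-0.1,5.5,0]}}

```text
clock: 19.25
eef_pos: [622.3, 114.7, 10.9]
tool_rot: [-3.137, 0.002, 1.351]
force: [-0.8, -0.5, -0.8]
width: 51.0
gripper_force: 0.0
```

>>> {"name": "arm_command", "arguments": {"series": [60,0,0,0,0,55,0,0,0,0,50,0,0,0,0,46,0,0,0,0,42,0,0,0,0]}}

```text
clock: 19.67
eef_pos: [625.0, 114.9, 14.9]
tool_rot: [3.14, -0.001, 1.351]
force: [-0.4, 0.8, 1.7]
width: 35.8
gripper_force: 0.0
```

>>> {"name": "arm_command", "arguments": {"series": [36,0,0,0,0,30,0,0,0,0,20,0,0,0,0,10,0,0,0,0,5,0,0,0,0]}}

```text
clock: 20.08
eef_pos: [625.4, 114.7, 15.1]
tool_rot: [3.14, -0.001, 1.351]
force: [-1.6, -0.6, 6.2]
width: 28.8
gripper_force: 61.3
```

>>> {"name": "arm_command", "arguments": {"series": [0,0,0,0,0,0,0,0,-0.5,0,0,0,0,-1.5,0,0,0,0,-3,0,0,0,0,-4,0]}}

```text
clock: 20.5
eef_pos: [624.4, 114.7, 55.3]
tool_rot: [3.142, 0.0, 1.351]
force: [0.1, -0.1, -2.2]
width: 28.7
gripper_force: 60.5
```

```bash
python3 -c "
from h import *
a=np.radians(8.5); g=np.array([615.3,-111.1])+-5*np.array([-np.sin(a),np.cos(a)]); print(g)
plan(g[0],g[1],55,8.5,2)
im,d=cap('side','s6'); Q=world('side',d)
hsv=cv2.cvtColor(im,cv2.COLOR_RGB2HSV); m=(hsv[...,0]>90)&(hsv[...,0]<110)&(hsv[...,1]>100)
m[:150]=0; p=Q[m]; p=p[(p[:,2]>15)&(p[:,2]<110)&(p[:,0]<700)]; print(len(p),rect(p),np.percentile(p[:,2],[2,98]))
"
```

```text
[ 616.03904706 -116.04507932]
t20.5 pos [624.4 114.7  55.3] axis 167.4 rpy [3.142 0.    1.351] F [ 0.1 -0.1 -2.2] w 28.7 q7 -0.07
  x -11.35 y 2.11 z 0.01 roll -10.6
  x -11.55 y -0.01 z 0.01 roll -10.6
460 (array([622.8, 132.8]), array([108.4,  44.1]), 73.8) [52.70459908 86.30806071]
```

>>> {"name": "arm_command", "arguments": {"series": [0,-1,0.2,0,-1,0,-3,0.6,0,-3,0,-5.5,1,0,-5,0,-8.4,1.6,0,-8,0,-11.3,2.1,0,-10.6]}}

```text
clock: 20.97
eef_pos: [620.2, -0.6, 54.1]
tool_rot: [3.141, -0.0, 1.54]
force: [0.6, -0.6, -2.2]
width: 29.0
gripper_force: 60.5
```

>>> {"name": "arm_command", "arguments": {"series": [0,-2.8,0,0,-2.5,0,-5.6,0,0,-5,0,-8.2,0,0,-7.5,0,-10.4,0,0,-9.6,0,-11.6,0,0,-10.6]}}

```text
clock: 21.38
eef_pos: [615.5, -120.8, 54.3]
tool_rot: [-3.141, 0.003, 1.718]
force: [-0.1, -0.1, -1.9]
width: 28.6
gripper_force: 60.5
```

>>> {"name": "arm_command", "arguments": {"series": [0,0,0,0,0,0,0,0,0.5,0,0,0,0,1,0,0,0,0,1.5,0,0,0,0,1.5,0]}}

```text
clock: 21.8
eef_pos: [615.4, -113.7, 37.5]
tool_rot: [-3.139, -0.002, 1.723]
force: [0.6, 0.5, -1.4]
width: 28.4
gripper_force: 60.4
```

>>> {"name": "arm_command", "arguments": {"series": [0,0,0,0,0,0,0,0,0,0,0,0,0,0,0,0,0,0,0,0,0,0,0,0,0]}}

```text
clock: 22.22
eef_pos: [616.4, -116.0, 39.3]
tool_rot: [3.141, 0.0, 1.721]
force: [1.0, 0.3, -1.6]
width: 29.1
gripper_force: 60.4
```

```bash
python3 -c "
from h import *
plan(616,-116,22,8.5)
im,d=cap('side','s7')
cv2.imwrite('pics/s7c.png',cv2.resize(im[100:230,180:330,::-1],None,fx=4,fy=4))
"
```

```text
t22.2 pos [ 616.4 -116.    39.3] axis 8.6 rpy [3.141 0.    1.721] F [ 1.   0.3 -1.6] w 29.1 q7 0.53
  x 0.01 y -0.04 z 1.73 roll 0.1
```

View pics/s7c.png

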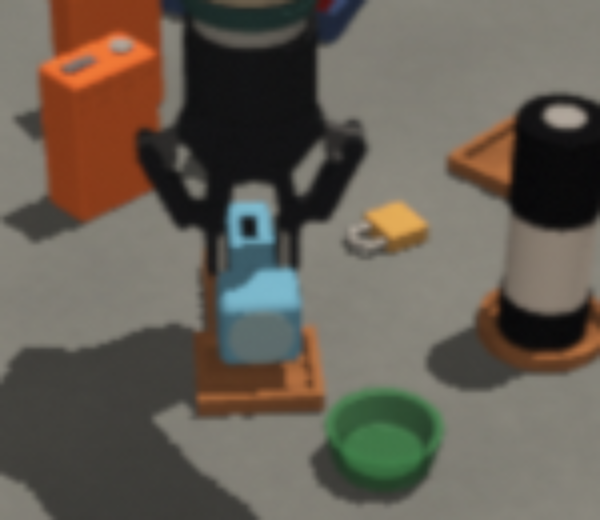

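The torch is lined up above its holder with its head over the wide end, crop (260,330). Lowering.

>>> {"name": "arm_command", "arguments": {"series": [0,0,0,0.4,0,0,0,0,0.9,0,0,0,0,1.3,0,0,0,0,1.6,0,0,0,0,1.7,0]}}

```text
clock: 22.68
eef_pos: [615.6, -115.9, 21.1]
tool_rot: [-3.14, -0.001, 1.721]
force: [-0.4, -0.4, -1.1]
width: 28.7
gripper_force: 60.5
```

>>> {"name": "arm_command", "arguments": {"series": [0,0,0,0,0,0,0,0,0.05,0,0,0,0,0.1,0,0,0,0,0.15,0,0,0,0,0.15,0]}}

```text
clock: 23.1
eef_pos: [616.3, -116.0, 20.6]
tool_rot: [3.141, 0.0, 1.721]
force: [0.2, 0.2, -1.5]
width: 28.9
gripper_force: 60.5
```

>>> {"name": "arm_command", "arguments": {"series": [0,0,0,0.03,0,0,0,0,0.06,0,0,0,0,0.1,0,0,0,0,0.1,0,0,0,0,0.1,0]}}

```text
clock: 23.52
eef_pos: [616.2, -116.0, 19.6]
tool_rot: [-3.141, -0.0, 1.721]
force: [1.4, 0.3, -1.1]
width: 28.9
gripper_force: 60.5
```

>>> {"name": "arm_command", "arguments": {"series": [0,0,0,0.03,0,0,0,0,0.06,0,0,0,0,0.08,0,0,0,0,0.08,0,0,0,0,0.08,0]}}

```text
clock: 23.93
eef_pos: [616.3, -116.1, 19.2]
tool_rot: [3.141, -0.0, 1.721]
force: [-0.8, 0.4, 3.3]
width: 28.8
gripper_force: 61.1
```

Contact. Releasing.

>>> {"name": "arm_command", "arguments": {"series": [35,0,0,0,0,42,0,0,0,0,48,0,0,0,0,52,0,0,0,0,55,0,0,0,0]}}

```text
clock: 24.35
eef_pos: [616.3, -116.1, 18.7]
tool_rot: [3.142, 0.0, 1.721]
force: [-0.1, 0.8, 0.2]
width: 47.0
gripper_force: 0.0
```

>>> {"name": "arm_command", "arguments": {"series": [55,0,0,0,0,60,0,0,-1,0,60,0,0,-4,0,60,0,0,-8,0,60,0,0,-12,0]}}

```text
clock: 24.77
eef_pos: [615.3, -116.0, 140.0]
tool_rot: [-3.139, -0.001, 1.72]
force: [1.0, -0.2, -0.7]
width: 51.5
gripper_force: 0.0
```

```bash
python3 -c "
from h import *
plan(626.4,-334.4,160,-9.6,2)
"
```

```text
t24.8 pos [ 615.3 -116.   140. ] axis 8.6 rpy [-3.139e+00 -1.000e-03  1.720e+00] F [ 1.  -0.2 -0.7] w 51.5 q7 0.49
  x -10.88 y -1.08 z -1.00 roll 9.1
  x -10.92 y 0.65 z -1.00 roll 9.1
```

>>> {"name": "arm_command", "arguments": {"series": [65,-1.6,-0.2,-0.4,1,70,-3.8,-0.4,-0.8,3,75,-6,-0.6,-1,5,75,-8.5,-0.8,-1,7,75,-10.9,-1.1,-1,9.1]}}

```text
clock: 25.18
eef_pos: [622.1, -226.6, 150.0]
tool_rot: [3.14, 0.0, 1.561]
force: [-0.2, 0.2, -0.1]
width: 64.0
gripper_force: 0.0
```

>>> {"name": "arm_command", "arguments": {"series": [75,-2.4,0.1,-0.3,2,75,-4.8,0.3,-0.6,4,75,-7.2,0.4,-1,6,75,-9.6,0.6,-1,8,75,-10.9,0.7,-1,9.1]}}

```text
clock: 25.6
eef_pos: [627.0, -338.8, 159.9]
tool_rot: [3.14, 0.003, 1.399]
force: [-0.2, -0.1, 0.4]
width: 64.3
gripper_force: 0.0
```

>>> {"name": "arm_command", "arguments": {"series": [75,0,0,0,0,75,0,0,0,0,75,0,0,0,0,75,0,0,0,0,75,0,0,0,0]}}

```text
clock: 26.02
eef_pos: [628.2, -332.4, 158.8]
tool_rot: [-3.141, -0.001, 1.406]
force: [0.6, 0.2, 0.3]
width: 63.9
gripper_force: 0.0
```

```bash
python3 -c "
from h import *
plan(626.4,-334.4,65,-9.6)
im,d=cap('side','s8')
t,d=cap('top','t8'); P=world('top',d)
for n,c,a,b,r in [('th',(297,180),7,20,40),('torch',(297,180),24,60,40),('ash',(255,209),12,40,20),('jar',(128,236),70,95,30)]: print(n,rect(blob(P,c,a,b,r)))
a=im[80:300,160:380,::-1]; b=t[100:280,200:420,::-1]
cv2.imwrite('pics/s8c.png',np.hstack([cv2.resize(a,(400,400)),cv2.resize(b,(400,400))]))
"
```

```text
t26.0 pos [ 628.2 -332.4  158.8] axis 170.5 rpy [-3.141e+00 -1.000e-03  1.406e+00] F [0.6 0.2 0.3] w 63.9 q7 0.5
  x -0.23 y -0.15 z 9.38 roll 0.1
th (array([ 614.9, -111.4]), array([ 74.3, 151.7]), 7.7)
torch (array([ 614.4, -110.8]), array([ 47.9, 125.8]), 8.7)
ash (array([532.8,  -0.8]), array([65., 63.]), 44.8)
jar (array([456., 324.]), array([72. , 72.9]), 39.2)
```

View pics/s8c.png

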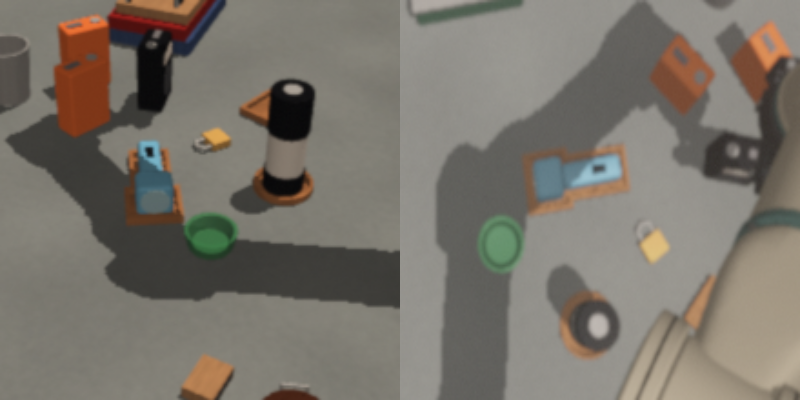

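The torch is seated at its holder's centre, the ashtray hasn't moved, and the jar and lantern are standing. Descending on the radio in two steps.

>>> {"name": "arm_command", "arguments": {"series": [75,0,0,0.8,0,75,-0.1,-0.1,2,0,75,-0.1,-0.1,3.2,0,75,-0.1,-0.1,4,0,75,-0.1,-0.1,4,0]}}

```text
clock: 26.53
eef_pos: [624.7, -334.2, 115.3]
tool_rot: [-3.136, -0.002, 1.403]
force: [0.1, -0.1, -0.1]
width: 63.9
gripper_force: 0.0
```

>>> {"name": "arm_command", "arguments": {"series": [75,0,0,0,0,75,0,0,0,0,75,0,0,0,0,75,0,0,0,0,75,0,0,0,0]}}

```text
clock: 26.95
eef_pos: [626.8, -335.5, 119.3]
tool_rot: [3.141, 0.0, 1.403]
force: [0.4, 0.8, 0.3]
width: 63.9
gripper_force: 0.0
```

```bash
python3 -c "
from h import *
plan(626.4,-334.4,65,-9.6)
im,d=cap('side','s9')
cv2.imwrite('pics/s9c.png',cv2.resize(im[20:170,170:320,::-1],None,fx=4,fy=4))
"
```

```text
t26.9 pos [ 626.8 -335.5  119.3] axis 170.4 rpy [3.141 0.    1.403] F [0.4 0.8 0.3] w 63.9 q7 0.51
  x 0.11 y -0.06 z 5.43 roll -0.0
```

View pics/s9c.png

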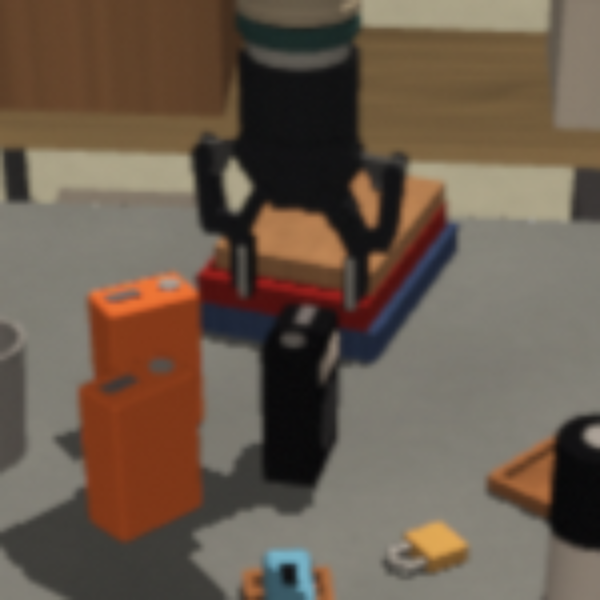

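The open fingers straddle the black radio, crop (300,310), and the oranges are clear. Descending and gripping.

>>> {"name": "arm_command", "arguments": {"series": [75,0,0,0.8,0,75,0.1,-0.1,2,0,75,0.1,-0.1,3.5,0,75,0.1,-0.1,5,0,75,0.1,-0.1,5.4,0]}}

```text
clock: 27.42
eef_pos: [623.6, -332.7, 60.8]
tool_rot: [-3.136, -0.002, 1.403]
force: [-0.1, 0.9, -0.5]
width: 64.5
gripper_force: 0.0
```

>>> {"name": "arm_command", "arguments": {"series": [72,0,0,0,0,68,0,0,0,0,62,0,0,0,0,56,0,0,0,0,54,0,0,0,0]}}

```text
clock: 27.83
eef_pos: [626.2, -334.5, 65.6]
tool_rot: [3.14, 0.0, 1.403]
force: [0.7, 0.7, 0.6]
width: 46.2
gripper_force: 0.0
```

>>> {"name": "arm_command", "arguments": {"series": [50,0,0,0,0,44,0,0,0,0,35,0,0,0,0,25,0,0,0,0,15,0,0,0,0]}}

```text
clock: 28.25
eef_pos: [626.2, -334.5, 65.5]
tool_rot: [3.14, 0.0, 1.403]
force: [-0.5, 0.2, 5.3]
width: 39.5
gripper_force: 61.3
```

>>> {"name": "arm_command", "arguments": {"series": [10,0,0,0,0,10,0,0,-0.5,0,10,0,0,-1.5,0,10,0,0,-3,0,10,0,0,-4,0]}}

```text
clock: 28.67
eef_pos: [625.5, -334.2, 105.7]
tool_rot: [-3.141, 0.0, 1.403]
force: [1.5, -0.8, -2.3]
width: 39.6
gripper_force: 60.6
```

```bash
python3 -c "
from h import *
plan(439.2,-321.9,104,-39.4,2)
"
```

```text
t28.7 pos [ 625.5 -334.2  105.7] axis 170.4 rpy [-3.141  0.     1.403] F [ 1.5 -0.8 -2.3] w 39.6 q7 0.52
  x -0.95 y -9.29 z 0.08 roll 14.9
  x -3.30 y -8.73 z 0.08 roll 14.9
```

>>> {"name": "arm_command", "arguments": {"series": [10,-0.1,-0.9,0,1.5,10,-0.3,-2.7,0,4.5,10,-0.5,-4.8,0,8,10,-0.7,-7,0,11.5,10,-1,-9.3,0,14.9]}}

```text
clock: 29.08
eef_pos: [531.6, -328.0, 105.1]
tool_rot: [3.141, -0.0, 1.141]
force: [0.8, -0.0, -2.5]
width: 39.0
gripper_force: 60.8
```

>>> {"name": "arm_command", "arguments": {"series": [10,-0.8,-2.2,0,3.5,10,-1.6,-4.4,0,7,10,-2.4,-6.3,0,10.5,10,-3,-7.9,0,13.5,10,-3.3,-8.7,0,14.9]}}

```text
clock: 29.5
eef_pos: [436.8, -322.4, 105.3]
tool_rot: [-3.14, 0.0, 0.879]
force: [-0.3, 0.4, -1.6]
width: 39.2
gripper_force: 60.9
```

>>> {"name": "arm_command", "arguments": {"series": [10,0,0,0,0,10,0,0,0.5,0,10,0,0,1,0,10,0,0,1.4,0,10,0,0,1.5,0]}}

```text
clock: 29.92
eef_pos: [440.1, -321.9, 88.6]
tool_rot: [-3.141, -0.0, 0.885]
force: [0.3, 0.2, -1.8]
width: 39.1
gripper_force: 60.9
```

>>> {"name": "arm_command", "arguments": {"series": [10,0,0,0,0,10,0,0,0,0,10,0,0,0,0,10,0,0,0,0,10,0,0,0,0]}}

```text
clock: 30.33
eef_pos: [439.6, -322.6, 89.9]
tool_rot: [3.141, 0.0, 0.883]
force: [-0.2, 0.1, -2.2]
width: 39.1
gripper_force: 60.9
```

```bash
python3 -c "
from h import *
plan(439.2,-321.9,72,-39.4)
im,d=cap('side','s10')
cv2.imwrite('pics/s10c.png',cv2.resize(im[50:200,230:380,::-1],None,fx=4,fy=4))
"
```

```text
t30.3 pos [ 439.6 -322.6   89.9] axis 140.6 rpy [3.141 0.    0.883] F [-0.2  0.1 -2.2] w 39.1 q7 0.35
  x 0.02 y -0.07 z 1.79 roll -0.0
```

View pics/s10c.png

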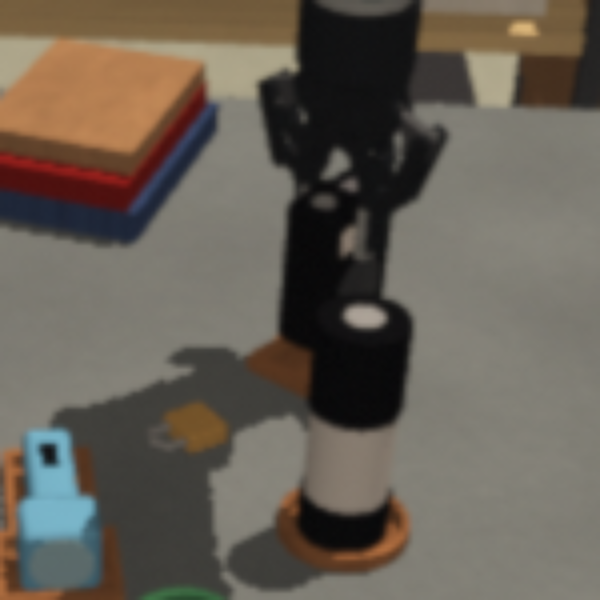

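The radio hangs upright over the rectangular holder, crop (330,290), partly hidden by the lantern. Lowering.

>>> {"name": "arm_command", "arguments": {"series": [10,0,0,0.4,0,10,0,-0.1,0.9,0,10,0,-0.1,1.3,0,10,0,-0.1,1.6,0,10,0,-0.1,1.7,0]}}

```text
clock: 30.8
eef_pos: [438.3, -321.5, 72.0]
tool_rot: [-3.14, 0.0, 0.883]
force: [0.6, 0.0, -1.9]
width: 39.4
gripper_force: 60.9
```

>>> {"name": "arm_command", "arguments": {"series": [10,0,0,0,0,10,0,0,0.05,0,10,0,0,0.1,0,10,0,0,0.15,0,10,0,0,0.15,0]}}

```text
clock: 31.22
eef_pos: [438.8, -321.8, 71.3]
tool_rot: [3.142, -0.0, 0.883]
force: [0.1, -0.1, -1.4]
width: 40.0
gripper_force: 60.9
```

>>> {"name": "arm_command", "arguments": {"series": [10,0,0,0.03,0,10,0,0,0.06,0,10,0,0,0.1,0,10,0,0,0.1,0,10,0,0,0.1,0]}}

```text
clock: 31.63
eef_pos: [438.7, -321.8, 70.3]
tool_rot: [-3.141, 0.0, 0.883]
force: [-0.2, 0.4, -2.4]
width: 39.4
gripper_force: 60.9
```

>>> {"name": "arm_command", "arguments": {"series": [10,0,0,0.03,0,10,0,0,0.06,0,10,0,0,0.1,0,10,0,0,0.1,0,10,0,0,0.1,0]}}

```text
clock: 32.05
eef_pos: [438.7, -321.8, 69.5]
tool_rot: [3.142, -0.0, 0.883]
force: [1.0, 0.5, 1.2]
width: 39.4
gripper_force: 60.9
```

Contact. Releasing, rising, and moving clear.

>>> {"name": "arm_command", "arguments": {"series": [48,0,0,0.02,0,55,0,0,0.02,0,62,0,0,0,0,70,0,0,0,0,75,0,0,0,0]}}

```text
clock: 32.47
eef_pos: [438.8, -321.9, 69.3]
tool_rot: [3.141, 0.0, 0.883]
force: [0.2, -0.6, 0.8]
width: 64.4
gripper_force: 0.0
```

>>> {"name": "arm_command", "arguments": {"series": [75,0,0,0,0,75,0,0,-1,0,75,0,0,-3.5,0,75,0,0,-7,0,75,0,0,-10,0]}}

```text
clock: 32.88
eef_pos: [438.3, -321.9, 171.2]
tool_rot: [-3.141, 0.0, 0.882]
force: [0.8, -0.6, -0.1]
width: 64.2
gripper_force: 0.0
```

>>> {"name": "arm_command", "arguments": {"series": [75,-2,0,-1,0,75,-5,0,-2,0,75,-8,0,-4,0,75,-11,0,-5,0,75,-13,0,-5,0]}}

```text
clock: 33.3
eef_pos: [354.4, -426.1, 222.9]
tool_rot: [3.136, 0.003, 0.88]
force: [-0.3, -1.1, 0.4]
width: 63.8
gripper_force: 0.0
```

>>> {"name": "arm_command", "arguments": {"series": [75,-2,0,0,0,75,-5,0,0,0,75,-8,0,0,0,75,-11,0,0,0,75,-12,0,0,0]}}

```text
clock: 33.72
eef_pos: [275.3, -518.9, 220.6]
tool_rot: [3.141, 0.004, 0.877]
force: [-0.4, -1.1, 0.2]
width: 64.2
gripper_force: 0.0
```

```bash
python3 -c "
from h import *
print(monitor.read_state()['force'])
cap('side','s11'); t,d=cap('top','t11'); P=world('top',d)
for n,c,a,b,r in [('lant',(303,240),140,160,25),('jar',(128,236),70,95,30),('torch',(297,180),24,60,40),('radio',(385,240),90,120,35),('ash',(255,209),12,40,20),('match',(172,211),8,25,15)]:
  try:
    p=blob(P,c,a,b,r); print(n,rect(p),np.median(p[:,2]).round(1))
  except Exception as e: print(n,'none')
cv2.imwrite('pics/end.png',np.hstack([cv2.resize(cv2.imread('pics/s11.png'),(400,300)),cv2.resize(t[...,::-1],(400,300))]))
"
```

```text
[-0.4196804  -1.11425251  0.23153892]
lant (array([ 438. , -125.1]), array([55.9, 53. ]), 88.1) 153.6
jar (array([456. , 323.9]), array([72.7, 71.9]), 42.9) 85.5
torch (array([ 614.6, -111.2]), array([ 47.9, 126.5]), 8.6) 39.7
radio (array([ 438.9, -322.3]), array([70.5, 41.1]), 50.8) 108.2
ash (array([532.8,  -0.9]), array([65.1, 63.1]), 44.4) 24.0
match (array([531.5, 220.7]), array([50.4, 36.4]), 65.0) 14.4
```

View pics/end.png

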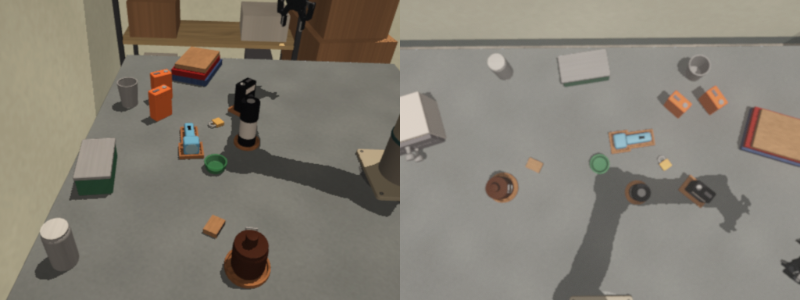

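All four are seated: heights are about 4 mm above the table values and they sit centred in their holders. The ashtray and matchbox haven't moved, and the robot is clear. Handing in.

```bash
python3 -c "
from h import *
print(workorder.finish_job())"
```

```text
the job is handed in; nothing more can be done
None
```

The lantern, jar, torch and radio are each down in their own holders and released, the ashtray and matchbox are where they were, and the job was handed in at about 34 s of the 96 s allowed.

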